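Shuttle a vial into the photometer's measuring position

TASK

On the meter whose shuttle holds the vial, push the shuttle's upright tab all the way in to the end stop with the fingertips and let it go, so that it springs back and latches on its stop pin at mid position; then press that meter's round key down and let it come up. Do not touch or lift the vial, and leave the empty meter and everything else on the bench alone.

Things in the scene. Friction and masses are not known exactly. Their poses are not given: they have to be found in the camera images.
- meter_a: the loaded meter (its shuttle carries the vial): fixed vial photometer, base 210 x 140 x 16 mm. Origin on the bench under it; +x = push direction, away from the robot (yaw up to 0.3 rad). On its +y side the white detector block with the key (x -35..75, y 30..70 mm, top 76 mm), on its -y side the lamp block (x -35..7, y -70..-34, top 66) and the sprung stop pin
- slide_a (a joint): shuttle travel (m) along meter +x: 0 sprung out (start), 0.060 at the end stop, 0.030 latched. Spring 3 N at 0, 8 N at 0.060, damping 40 N s/m; the side tooth pushes the pin aside from about 0.007 to 0.030 (up to 5 N more): 12 N in all, then a rigid end stop. Let go from beyond 0.034 it springs back and stops on the pin at 0.030; let go earlier it returns to 0
- tab_a (a point): centre of the front face (towards the robot) of the shuttle's upright aluminium tab: 50 mm wide, 8 thick, 18 to 78 mm above the bench (this point 48). Moves with the shuttle; at shuttle 0 it is at meter x = -108, y = 0 mm, overhanging the base, clear in front. The vial holder starts 42 mm behind this face; the vial's top is 83 mm above the bench
- key_a_top (a point): centre of the top of the round grey key (22 mm across) on the detector block, 94 mm above the bench when up, at x = 5 mm, y = 50 mm of the meter
- key_a (a joint): travel of that key in m: 0 up, 0.006 fully down; sprung, 1.5 N to start and 5 N fully down, comes up by itself
- vial_mid (a point): centre (half-way up) of the capped amber glass vial, 24 mm across, 55 mm tall, standing loosely in the black 22 mm deep square holder on the loaded meter's shuttle, 58 mm behind the tab's front face
- vial: the same vial, origin at the centre of its underside (28 mm above the bench in its holder); not to be touched
- meter_b: the second, identical meter, with an empty shuttle; which of the two stands left or right changes
- slide_b (a joint): shuttle travel of the empty meter, as slide_a; to stay at 0
- tab_b (a point): as tab_a, on the empty meter
- key_b (a joint): travel of the empty meter's key; to stay up
- spare_vial: spare capped amber glass vial like the one in the shuttle (24 mm across, 55 mm tall), standing on the bench between the meters towards the robot; leave alone (origin at the centre of its underside)
- stopper: black rubber stopper, 28 mm across, 26 mm tall, between the meters; leave alone (origin at the centre of its underside)
- wash_bottle: clear wash bottle with red cap and spout, 68 mm across, 175 mm tall; leave alone (origin at the centre of its underside)
- flask: glass volumetric flask, 84 mm across, 185 mm tall; leave alone (origin at the centre of its underside)
- beaker: open glass beaker, 64 mm across, 85 mm tall; leave alone (origin at the centre of its underside)
- jar: amber jar with black cap, 56 mm across, 90 mm tall; leave alone (origin at the centre of its underside)

How it is judged:
By the outcome, as a careful person would: the job done as asked, in the order asked, and still so for the second after the job is handed in, with the robot touching nothing.
It also fails if it takes over 42 s, if anything falls off the work surface, if the arm or the gripper's body presses on something with over 40 N, if the wrist force passes 120 N, or if a joint passes its speed limit or range.

ROBOT

A 6-joint arm with a two-finger parallel gripper is mounted at the origin on the work surface. World frame = base frame: x ahead of the robot, y to its left, z up, the work surface at z = 0. Lengths are in mm, angles in rad, forces in N, time in s.
With the tool pointing down it reaches from about 350 to 875 mm from the base axis. Payload 4.2 kg.
Tool frame: the origin (TCP) lies at the very end of the fingers, on their centre line; the grasp point (between the pads) lies arm.grip_point_offset behind it (arm.grip_point_offset is the distance from the TCP to the grasp point, in mm); z points along the fingers, y is the line along which they close (so a half turn about z gives the same grasp; the last joint's range is limited). The gripper opens to 85 mm and grips with 20 to 120 N. Pads are 22 mm wide; open, the fingers measure 114 mm over their backs; the gripper's body (76 mm by 85 mm) begins 54 mm behind the grasp point. The pads swing forward as they close: fully open they stand 13 mm farther back than shut.
Start: joints at [1.603, 0.385, 0.008, 0, -1.194, -0.259], TCP at [140.507, 608.98, 231.312] pointing down, gripper open.
Joint ranges: [-3.14, 3.14], [-1.21, 2.06], [-1.07, 1.41], [-3.16, 2.05], [-2.99, -0.16], [-3.1, 3.1]. Speed limits (rad/s): [2.79, 2.79, 3.14, 3.14, 3.14, 3.14].

INTERFACE

Orientations are given as a unit quaternion [x, y, z, w].
In Python, from bench import arm, cams, ticket gives the robot as it stands.
- The arm moves only by the tool servo_tool, never from a script. Its argument "commands" is a list that holds one entry, the list of rows, each a list of 7 numbers: the closure in counts, from 0 (fully open) to 255 (shut), then the shift along the tool's x, y, z in m, then the turn, a rotation vector about the tool's x, y, z in degrees. In form: [[[grip, x, y, z, ax, ay, az], ...]]. A call has 1 to 10 rows; each row shifts and turns the commanded pose from where the row before left it, along the tool's axes as they then stand; what a row does not reach is not made up. A row lasts 1/12 s, in which the tool goes at most 41.7 mm and 7.16 degrees, less where a joint would pass 70% of its speed; a pose out of reach is approached as far as the arm can. A call with a gripper value outside its range is refused whole. The fingers move at their own pace and stop on an object; the grip force is fixed at half the most. Time passes only in rows, so rows that do not move let the fingers close. It gives the time, the measured TCP pose, the force, the opening and the grip force at its end, in the units of the state.
- arm.read_state(): the state, without advancing time (a new reading comes with each control period).
- cams.get_image(name): name is "scene" or "top" or "wrist"; returns a dict with "frame" (400x640x3 uint8, blue, green, red), "K" (3x3 intrinsics, pixels), "T" (4x4, takes a point from camera to world coordinates). Camera axes: x right, y up, looking along -z (the intrinsics and any distortion apply to the point x, -y, -z); pixel columns grow to the right and rows downward; lengths in mm; the calibration is good to about 2 mm. A picture is of the moment at which its call begins. There is no depth.
- ticket.job_done(): hands the job in; it is judged then, once.
The state is a dict: "clock": time; "joints": joint angles; "joint_vel": joint speeds; "joint_efforts": joint torques, N m; "position": TCP position; "ee_rot": TCP orientation; "contact_force": force on the tool from outside, world axes, zero at the start; "wrist_torque": the same for the moment, N m; "gripper_width": finger opening in mm; "grasp_force": force on a finger pad.
Only numpy, scipy, OpenCV 4.12 (cv2) and the standard library are available. Lean on these libraries where they do the work, as an engineer would, in place of code of your own. Each camera call takes 0.05 s, during which the arm holds its last target. There are 200 camera calls.

## Working session

There is one attempt and no reset: what is moved stays moved. The work goes in short steps, Python scripts to look and compute and a tool call to move; the robot and the scene stay as the last step left them, time stands still between calls to the robot, and variables do not carry over. Pictures are saved under pics/ and viewed, at most 10 in all, crops included, and the job is handed in when it is done.

Besides the shell and the picture viewer there is one more tool, called after "Request:" as name([rows], argument=value, ...), one row to a line, values as JSON. servo_tool: Moves the arm, as the interface text tells. Its arguments: {"type":"object","properties":{"commands":{"type":"array","items":{"type":"array","items":{"type":"array","items":{"type":"number"}}}}},"required":["commands"]}

```bash
mkdir -p pics; cat > h.py <<'E'
import numpy as np, cv2
from bench import arm, cams, ticket
def shot(n,f):
    d=cams.get_image(n); cv2.imwrite('pics/'+f,d['frame']); np.savez('pics/'+f[:-4]+'.npz',frame=d['frame'],K=d['K'],T=d['T']); return d
def load(f): return np.load('pics/'+f+'.npz')
def ray(d,u,v):
    K=np.array(d['K']);T=np.array(d['T'])
    x=(u-K[0,2])/K[0,0]; y=(v-K[1,2])/K[1,1]
    r=T[:3,:3]@np.array([x,-y,-1.]); return T[:3,3],r/np.linalg.norm(r)
def plane(d,u,v,z):
    o,r=ray(d,u,v); return o+r*(z-o[2])/r[2]
def two(a,b):
    (o1,r1),(o2,r2)=a,b
    t=np.linalg.lstsq(np.c_[r1,-r2],o2-o1,rcond=None)[0]
    p,q=o1+r1*t[0],o2+r2*t[1]; return (p+q)/2,np.linalg.norm(p-q)
def proj(d,P):
    K=np.array(d['K']);T=np.array(d['T']); c=T[:3,:3].T@(np.array(P)-T[:3,3])
    return K[0,0]*c[0]/-c[2]+K[0,2], K[1,1]*-c[1]/-c[2]+K[1,2]
E
python3 - <<'E'
from h import *
s=arm.read_state(); print(s); print([a for a in dir(arm) if a[0]!='_'], arm.grip_point_offset)
for n in('scene','top'):
    d=shot(n,n+'0.png'); print(d.keys(),d['K'],d['T'])
E
```

```text
{'clock': 0.0, 'joints': array([ 1.60262064e+00,  3.85549224e-01,  6.61230403e-03, -5.10751777e-04,
       -1.19397186e+00, -2.58611805e-01]), 'joint_vel': array([-0.00028992, -0.00026373,  0.00100572, -0.00076546, -0.00181491,
        0.00171047]), 'joint_efforts': array([-3.06485790e-04, -3.92287946e+01,  1.88401240e+01,  4.18623179e+00,
       -4.62168930e-03, -3.21760709e-06]), 'position': array([140.36997149, 608.43316192, 230.2189599 ]), 'ee_rot': array([ 9.93566567e-01, -1.13244444e-01, -8.20154522e-05,  1.07945910e-03]), 'contact_force': array([-0.70528794,  0.28311308, -0.24119262]), 'wrist_torque': array([ 0.01993081, -0.01554246,  0.04428298]), 'grasp_force': 0.0, 'gripper_width': 84.8734948864511}
['IKError', 'grip_point_offset', 'read_state'] 18.700000000000003
dict_keys(['frame', 'K', 'T']) [[432.92522316   0.         327.67371852]
 [  0.         432.92522316 207.80976122]
 [  0.           0.           1.        ]] [[ 6.00796330e-03 -5.96142699e-01  8.02856019e-01  1.35387949e+03]
 [ 9.99951811e-01 -2.65204096e-03 -9.45209162e-03  5.25570727e-01]
 [ 7.76400246e-03  8.02874118e-01  5.96098038e-01  6.75459871e+02]
 [ 0.00000000e+00  0.00000000e+00  0.00000000e+00  1.00000000e+00]]
dict_keys(['frame', 'K', 'T']) [[493.69342216   0.         323.71105142]
 [  0.         493.69342216 201.948746  ]
 [  0.           0.           1.        ]] [[-1.93195081e-02  9.87258794e-01 -1.57945653e-01  3.30462531e+02]
 [-9.99533257e-01 -2.28107281e-02 -2.03209205e-02 -7.01997769e+00]
 [-2.36648628e-02  1.57479343e-01  9.87238690e-01  1.26807433e+03]
 [ 0.00000000e+00  0.00000000e+00  0.00000000e+00  1.00000000e+00]]
```

View pics/scene0.png

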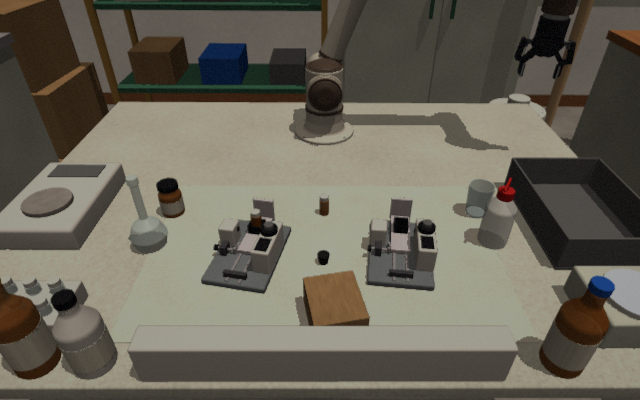

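View pics/top0.png

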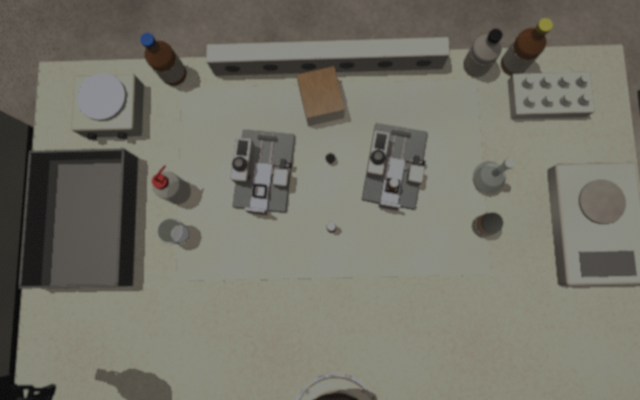

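The loaded meter is the one at top px (395,167) and scene px (250,250), on the negative y side. Next I'll enlarge both views.

```bash
python3 - <<'E'
from h import *
a=load('top0')['frame'][115:220,350:440]; b=load('scene0')['frame'][190:295,195:300]
a=cv2.convertScaleAbs(a,alpha=1.7)
a=cv2.resize(a,None,fx=5,fy=5,interpolation=cv2.INTER_CUBIC)[:,:400]; b=cv2.resize(b,None,fx=5,fy=5,interpolation=cv2.INTER_CUBIC)
b=b[:,:400]
cv2.imwrite('pics/c1.png',np.hstack([a,b]))
d=load('top0')
g=d['frame'].astype(int).sum(2)//3
m=((g<85)).astype(np.uint8); m[:118]=0;m[215:]=0;m[:,:355]=0;m[:,435:]=0
m=cv2.morphologyEx(m,cv2.MORPH_CLOSE,np.ones((3,3)))
c=max(cv2.findContours(m,0,1)[0],key=cv2.contourArea); r=cv2.minAreaRect(c); print(r, g[140:200:10,360:430:6])
for p in cv2.boxPoints(r): print(p,plane(d,*p,16))
E
```

```text
((386.1369934082031, 169.83255004882812), (69.62329864501953, 41.40099334716797), 55.980648040771484) [[135 135 113  54  54  85  98  96  96  94  94  96]
 [135 135 126  58 115  66  95 106  91  93  89 131]
 [136 136  48  48  46 129 139 134  82  56  71 127]
 [136 112 139 139  68 140 142 128  71 140 138 135]
 [137  88  86  63 105 102 136  84  71 124 136 114]
 [139  90  90  90 106  26  51  69  92  89 122 135]]
[349.50323 152.56032] [659.59687461 -51.01600854  16.        ]
[383.81842 129.3976 ] [ 719.78903164 -142.62114024   16.        ]
[422.77075 187.10478] [ 563.50609785 -236.47219876   16.        ]
[388.45557 210.2675 ] [ 505.44688839 -146.19458839   16.        ]
```

View pics/c1.png

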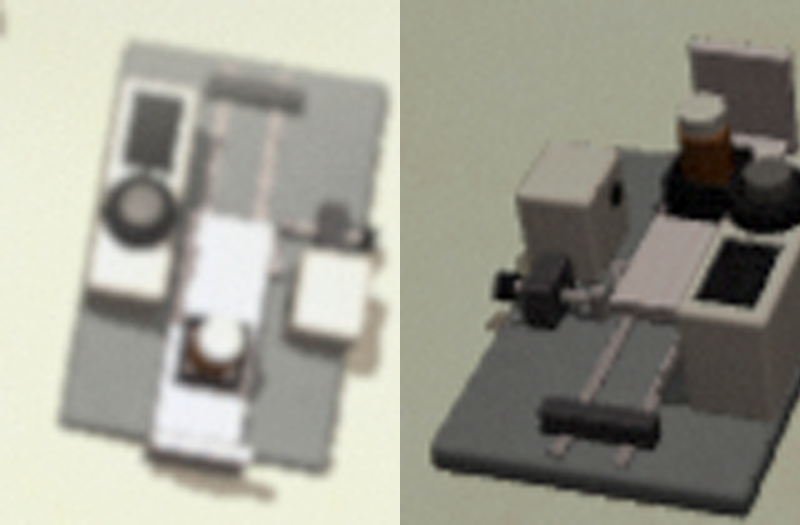

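The left crop shows the base corners at (128,42), (388,82), (325,472) and (60,425), the key at (140,203), and the tab's top edge at about (148,450)-(250,463). The right crop shows the tab's top corners at (692,40) and (795,52), and the key top at (772,172).

```bash
cat >> h.py <<'E'
def meter(o,yaw,p): 
    c,s=np.cos(yaw),np.sin(yaw); return np.array([o[0]+c*p[0]-s*p[1],o[1]+s*p[0]+c*p[1],p[2]])
E
python3 - <<'E'
from h import *
t,s=load('top0'),load('scene0')
T=lambda x,y:(350+x/5-.4,115+y/5-.4); S=lambda x,y:(195+(x-400)/5-.4,190+y/5-.4)
C=[plane(t,*T(*p),16) for p in[(128,42),(388,82),(325,472),(60,425)]]
print(np.round(C)); o=np.mean(C,0)
f=(C[0]+C[1])-(C[2]+C[3]); l=C[0]+C[3]-C[1]-C[2]
yaw=[np.arctan2(f[1],f[0]),np.arctan2(-l[0],l[1])]; print('o',o,'yaw',yaw,np.linalg.norm(f)/2,np.linalg.norm(l)/2)
k,e=two(ray(t,*T(140,201)),ray(s,*S(772,170))); print('key',k,e,'pred',meter(o,np.mean(yaw),(5,50,94)))
print('key planes',plane(t,*T(140,201),94),plane(s,*S(772,170),94))
print('tab top corners scene z78',plane(s,*S(692,40),78),plane(s,*S(795,52),78))
print('tab top corners top z78',plane(t,*T(148,450),78),plane(t,*T(250,463),78))
print('two',two(ray(t,*T(148,450)),ray(s,*S(795,50))),two(ray(t,*T(250,463)),ray(s,*S(692,40))))
print('pred tab',meter(o,np.mean(yaw),(-108,0,48)))
v,e=two(ray(t,*T(220,340)),ray(s,*S(700,105)));print('vialtop',v,e)
E
```

```text
[[ 738. -121.   16.]
 [ 712. -256.   16.]
 [ 507. -213.   16.]
 [ 535.  -79.   16.]]
o [ 623.01986031 -166.92883793   16.        ] yaw [np.float64(-0.2048510424928328), np.float64(-0.19387064317981503)] 208.56449770266187 137.13141994881508
key [ 631.08206655 -116.13752545   96.40875706] 0.4309014963770325 pred [ 637.82297078 -118.90938437   94.        ]
key planes [ 631.72155481 -116.57810226   94.        ] [ 628.0898879  -116.40354019   94.        ]
tab top corners scene z78 [ 509.12474381 -167.90723778   78.        ] [ 518.72527634 -117.91625988   78.        ]
tab top corners top z78 [ 511.20882706 -117.40916669   78.        ] [ 503.68853813 -166.58533316   78.        ]
two (array([ 511.82808308, -118.2884075 ,   74.21103057]), np.float64(1.0535183868884193)) (array([ 504.29943659, -167.96136833,   74.51522928]), np.float64(1.8095419460925004))
pred tab [ 517.15897758 -145.54020757   48.        ]
vialtop [ 564.46877684 -155.45979553   80.78690912] 2.417607362511126
```

Request:
servo_tool([
  [[255, 0.023, 0.0326, 0, 0, 0, 0], [255, 0.023, 0.0326, 0, 0, 0, 0], [255, 0.023, 0.0326, 0, 0, 0, 0], [255, 0.023, 0.0326, 0, 0, 0, 0], [255, 0.023, 0.0326, 0, 0, 0, 0], [255, 0.023, 0.0326, 0, 0, 0, 0], [255, 0.023, 0.0326, 0, 0, 0, 0], [255, 0.023, 0.0326, 0, 0, 0, 0], [255, 0.023, 0.0326, 0, 0, 0, 0], [255, 0.023, 0.0326, 0, 0, 0, 0]],
])

```text
clock: 0.93
position: [291.3, 237.5, 231.2]
ee_rot: [0.994, -0.113, -0.0, 0.0]
contact_force: [1.4, -0.4, 0.1]
gripper_width: 0.0
grasp_force: 0.0
```

Request:
servo_tool([
  [[255, 0.023, 0.0326, 0, 0, 0, 0], [255, 0.023, 0.0326, 0, 0, 0, 0], [255, 0.023, 0.0326, 0, 0, 0, 0], [255, 0.023, 0.0326, 0, 0, 0, 0], [255, 0.023, 0.0326, 0, 0, 0, 0], [255, 0.023, 0.0326, 0, 0, 0, 0], [255, 0.023, 0.0326, 0, 0, 0, 0], [255, 0.023, 0.0326, 0, 0, 0, 0], [255, 0.023, 0.0326, 0, 0, 0, 0], [255, 0.023, 0.0326, 0, 0, 0, 0]],
])

```text
clock: 1.77
position: [442.1, -131.9, 231.1]
ee_rot: [0.994, -0.113, -0.0, -0.0]
contact_force: [1.2, 1.5, 0.1]
gripper_width: 0.3
grasp_force: 0.0
```

```bash
python3 - <<'E'
from h import *
d=shot('wrist','w0.png'); print(d['T'],d['K'][0])
for n,p in dict(tab=(512,-144,48),key=(632,-117,94),vial=(564,-155,83)).items(): print(n,proj(d,p))
E
```

```text
[[-2.24858623e-01  9.34982057e-01  2.74312145e-01  5.14019159e+02]
 [-9.74390793e-01 -2.15449897e-01 -6.43733210e-02 -1.47661530e+02]
 [-1.08737673e-03 -2.81762125e-01  9.59483675e-01  3.73700315e+02]
 [ 0.00000000e+00  0.00000000e+00  0.00000000e+00  1.00000000e+00]] [301.80048272   0.         319.13139887]
tab (np.float64(316.4730573162974), np.float64(114.48623157633118))
key (np.float64(247.98466528988985), np.float64(-31.14921496593456))
vial (np.float64(314.8313715117117), np.float64(51.86083036654077))
```

View pics/w0.png

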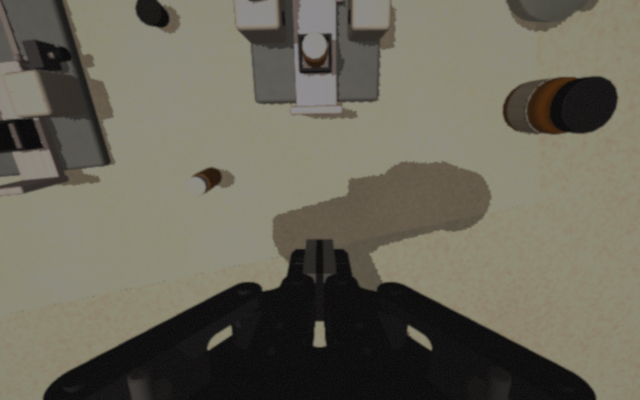

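The wrist view shows the tab's top edge at about rows 106-113, columns 290-342, almost level in the image. The vial cap is at (315,48), and nothing stands in front of the tab.

```bash
python3 - <<'E'
from h import *
d=load('w0'); t=load('top0'); s=load('scene0')
f=d['frame'].astype(int); sat=f.max(2)-f.min(2); g=f.sum(2)//3
print(g[102:117,286:346:4]); print(sat[104:115,286:346:6])
for u,v in[(290.5,112.5),(341.5,111)]: print(plane(d,u,v,78))
print(plane(d,314,48,83))
a=plane(d,253,102,16);b=plane(d,379,101,16);print('base front corners',a,b,np.arctan2(a[0]-b[0],-(a[1]-b[1])), 'mid',(a+b)/2)
E
```

```text
[[ 67  62  68 141 141 142 141 141 141 141 140 142 138  84  91]
 [ 97  84  99 140 141 141 141 140 140 140 138 140 135  88 107]
 [127 109 123 138 140 140 140 137 133 133 129 129 128  88 110]
 [133 124 121 130 132 131 132 129 123 123 115 116 116  99 112]
 [134 123 113 118 119 119 123 124 125 127 123 126 126 126 116]
 [134 125 128 130 130 130 133 133 136 136 134 136 138 138 112]
 [135 128 138 140 140 140 139 138 140 139 139 139 140 141 103]
 [134 128 141 142 140 141 140 141 141 140 139 139 138 141  99]
 [134 126 140 140 139 141 139 141 140 139 138 138 139 139  97]
 [132 124 139 139 139 137 138 138 137 137 137 135 135 136  97]
 [134 124 136 134 133 133 131 130 130 127 128 126 126 124  90]
 [134 125 125 123 119 117 113 111 110 105 108 106 107 104  83]
 [135 127 112 116 108  96  92  87  86  83  85  86  87  87  84]
 [134 132 118 130 118 100  90  86  83  84  84  85  85  86  85]
 [134 134 131 135 130 120 101  89  88  87  86  86  86  94  86]]
[[18 20  2  3  3  3  3  3  8 24]
 [20 20  5  5  5  7  8 10 12 19]
 [21 19 12 15 15 16 14 14 15 16]
 [20 15 11 12 11 11  9  9  7  9]
 [21  5  4  3  4  3  2  5  3  7]
 [20  3  3  2  2  2  2  6  4  9]
 [21  3  1  2  5  4  4  6  5 12]
 [21  5  3  5  8  8  9 10  9 16]
 [20 11 11 11 13 14 13 17 15 20]
 [19 19 20 19 18 19 19 19 21 22]
 [18 19 19 21 22 20 20 20 22 22]]
[ 519.43130824 -120.93401654   78.        ]
[ 509.96730005 -167.9628144    78.        ]
[ 567.15622615 -154.99501293   83.        ]
base front corners [541.08541282 -76.97354197  16.        ] [ 510.19526674 -215.57538537   16.        ] 2.9223068197722903 mid [ 525.64033978 -146.27446367   16.        ]
```

Request:
servo_tool([
  [[255, 0.034, -0.0024, 0, 0, 0, -1.5], [255, 0, 0, 0.037, 0, 0, 0], [255, 0, 0, 0.037, 0, 0, 0], [255, 0, 0, 0.037, 0, 0, 0], [255, 0, 0, 0.037, 0, 0, 0], [255, 0, 0, 0.036, 0, 0, 0], [255, 0, 0, 0, 0, 0, 0]],
])

```text
clock: 2.4
position: [470.0, -134.9, 40.9]
ee_rot: [0.995, -0.101, -0.008, 0.0]
contact_force: [-1.1, -0.2, -0.9]
gripper_width: 0.1
grasp_force: 0.0
```

```bash
python3 - <<'E'
from h import *
s=arm.read_state(); print(s['position'],s['contact_force'])
d=shot('wrist','w1.png')
for n,p in dict(tabtop=(515,-144.5,78)).items(): print(n,proj(d,p))
E
```

```text
[ 470.04692312 -134.94270892   40.86151036] [-1.13958115 -0.16972032 -0.85691972]
tabtop (np.float64(322.9061266323516), np.float64(193.5351331205508))
```

View pics/w1.png

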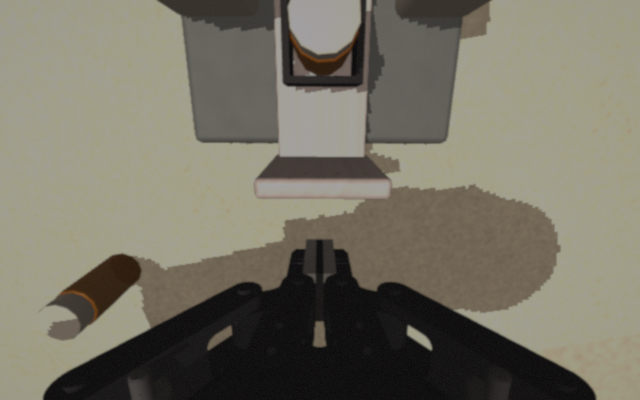

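The tab's top spans columns 256-391 with its front edge at row 196. It is centred on the fingers (col 320) and level, so I can push straight along tool x.

Request:
servo_tool([
  [[255, 0.01, 0, 0, 0, 0, 0], [255, 0.01, 0, 0, 0, 0, 0], [255, 0, 0, 0, 0, 0, 0], [255, 0, 0, 0, 0, 0, 0]],
])

```text
clock: 2.78
position: [497.6, -139.1, 49.3]
ee_rot: [0.995, -0.1, 0.002, -0.0]
contact_force: [-0.5, -0.3, -1.0]
gripper_width: -0.2
grasp_force: 0.0
```

Request:
servo_tool([
  [[255, 0.006, 0, 0, 0, 0, 0], [255, 0.006, 0, 0, 0, 0, 0], [255, 0.006, 0, 0, 0, 0, 0], [255, 0.006, 0, 0, 0, 0, 0], [255, 0.006, 0, 0, 0, 0, 0], [255, 0, 0, 0, 0, 0, 0]],
])

```text
clock: 3.28
position: [522.5, -145.2, 47.4]
ee_rot: [0.995, -0.101, -0.003, 0.0]
contact_force: [-5.2, 1.2, 4.6]
gripper_width: 0.3
grasp_force: 3.0
```

Request:
servo_tool([
  [[255, 0.006, 0, 0, 0, 0, 0], [255, 0.006, 0, 0, 0, 0, 0], [255, 0.006, 0, 0, 0, 0, 0], [255, 0.006, 0, 0, 0, 0, 0], [255, 0.005, 0, 0, 0, 0, 0], [255, 0, 0, 0, 0, 0, 0]],
])

```text
clock: 3.78
position: [550.5, -151.1, 47.3]
ee_rot: [0.995, -0.101, -0.003, 0.0]
contact_force: [-6.9, 1.0, 5.5]
gripper_width: -0.4
grasp_force: 3.6
```

Request:
servo_tool([
  [[255, 0.004, 0, 0, 0, 0, 0], [255, 0.003, 0, 0, 0, 0, 0], [255, 0, 0, 0, 0, 0, 0]],
])

```text
clock: 4.03
position: [556.9, -152.4, 47.3]
ee_rot: [0.995, -0.101, -0.004, 0.0]
contact_force: [-7.6, 1.5, 5.5]
gripper_width: 0.0
grasp_force: 3.9
```

Request:
servo_tool([
  [[255, 0.003, 0, 0, 0, 0, 0], [255, 0.002, 0, 0, 0, 0, 0], [255, 0, 0, 0, 0, 0, 0]],
])

```text
clock: 4.28
position: [558.7, -152.9, 47.3]
ee_rot: [0.995, -0.101, -0.007, 0.0]
contact_force: [-13.8, 4.1, 9.7]
gripper_width: -0.0
grasp_force: 7.1
```

Request:
servo_tool([
  [[255, 0.002, 0, 0, 0, 0, 0], [255, 0.001, 0, 0, 0, 0, 0], [255, 0, 0, 0, 0, 0, 0]],
])

```text
clock: 4.53
position: [558.7, -152.9, 47.2]
ee_rot: [0.995, -0.101, -0.01, -0.0]
contact_force: [-19.3, 6.8, 16.9]
gripper_width: -0.2
grasp_force: 10.4
```

The position stays at 558.7 while the force climbs, so the shuttle is at the end stop. I'm backing off now.

Request:
servo_tool([
  [[255, -0.012, 0, 0, 0, 0, 0], [255, -0.012, 0, 0, 0, 0, 0], [255, -0.012, 0, 0, 0, 0, 0], [255, -0.012, 0, 0, 0, 0, 0], [255, -0.015, 0, 0, 0, 0, 0], [255, -0.02, 0, 0, 0, 0, 0], [255, -0.02, 0, 0, 0, 0, 0], [255, 0, 0, 0, 0, 0, 0]],
])

```text
clock: 5.2
position: [463.4, -133.0, 47.4]
ee_rot: [0.995, -0.101, -0.001, -0.0]
contact_force: [-0.3, 0.5, -0.1]
gripper_width: 0.1
grasp_force: 0.0
```

Request:
servo_tool([
  [[255, 0, 0, -0.035, 0, 0, 0], [255, 0, 0, -0.035, 0, 0, 0], [255, 0, 0, -0.035, 0, 0, 0], [255, 0.02, 0, -0.02, 0, 0, 0], [255, 0.03, 0, 0, 0, 0, 0], [255, 0.03, 0, 0, 0, 0, 0], [255, 0, 0, 0, 0, 0, 0], [255, 0, 0, 0, 0, 0, 0]],
])

```text
clock: 5.87
position: [546.8, -149.5, 172.2]
ee_rot: [0.995, -0.1, 0.0, -0.0]
contact_force: [-0.5, 0.1, -1.1]
gripper_width: 0.3
grasp_force: 0.0
```

```bash
python3 - <<'E'
from h import *
d=shot('wrist','w2.png')
s=arm.read_state(); print(s['position'],s['ee_rot'],s['contact_force'])
o,y=(621,-166),-.2
print('tab@30',proj(d,meter(o,y,(-78,0,78))),'tab@0',proj(d,meter(o,y,(-108,0,78))),'key',proj(d,meter(o,y,(5,50,94))))
E
```

```text
[ 545.61247679 -149.34087243  172.0216079 ] [ 9.94952761e-01 -1.00344171e-01 -2.20136647e-04 -5.48333363e-05] [ 0.41525418 -0.51107354  0.11520785]
tab@30 (np.float64(322.16910136110795), np.float64(207.55154621995302)) tab@0 (np.float64(322.0896297032705), np.float64(241.1373896596807)) key (np.float64(250.73753133770805), np.float64(100.81536368478636))
```

View pics/w2.png

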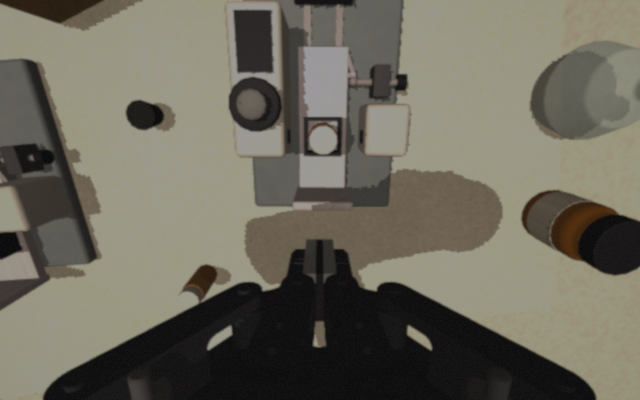

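The tab's front edge is at row 208, matching the 30 mm latched position (predicted row 207.6), and the vial is standing in its holder. The key is at (251,101), as predicted.

Request:
servo_tool([
  [[255, 0.027, -0.0163, 0, 0, 0, 0], [255, 0.027, -0.0163, 0, 0, 0, 0], [255, 0.027, -0.0162, 0, 0, 0, 0], [255, 0, 0, 0.03, 0, 0, 0], [255, 0, 0, 0.03, 0, 0, 0], [255, 0, 0, 0, 0, 0, 0], [255, 0, 0, 0, 0, 0, 0], [255, 0, 0, 0, 0, 0, 0]],
])

```text
clock: 6.58
position: [635.0, -117.8, 114.2]
ee_rot: [0.995, -0.1, 0.001, 0.0]
contact_force: [0.7, -0.0, 0.5]
gripper_width: -0.1
grasp_force: 0.0
```

```bash
python3 - <<'E'
from h import *
d=shot('wrist','w3.png')
s=arm.read_state(); print(s['position'],s['ee_rot'],s['contact_force'])
print('key',proj(d,meter((621,-166),-.2,(5,50,94))))
w=load('w2'); print('w2 key ray z94',plane(w,251,101,94))
E
```

```text
[ 635.45330592 -117.81794592  114.86101602] [ 9.94997403e-01 -9.98820392e-02  1.93106009e-03  1.29151144e-04] [ 0.65783395 -0.88067355  0.98953144]
key (np.float64(320.7713706695838), np.float64(241.32707441727936))
w2 key ray z94 [ 635.6793738  -118.13702896   94.        ]
```

View pics/w3.png

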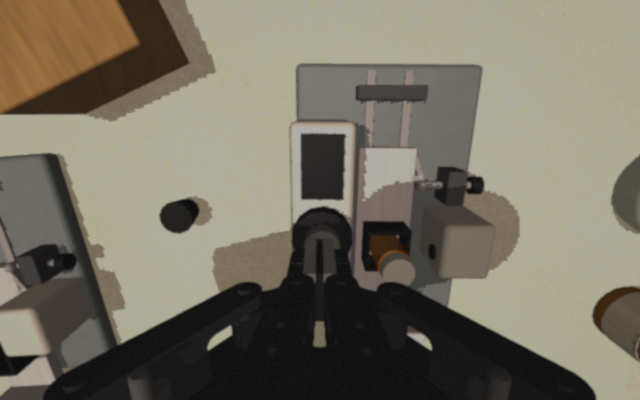

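The fingertips hide the key, and its black collar is centred at about (321,236) around them. I'm pressing now.

Request:
servo_tool([
  [[255, 0, 0, 0.008, 0, 0, 0], [255, 0, 0, 0.006, 0, 0, 0], [255, 0, 0, 0.003, 0, 0, 0], [255, 0, 0, 0.003, 0, 0, 0], [255, 0, 0, 0, 0, 0, 0]],
])

```text
clock: 7.05
position: [634.6, -117.6, 92.6]
ee_rot: [0.995, -0.1, 0.0, 0.0]
contact_force: [-1.2, 0.7, 5.0]
gripper_width: 0.4
grasp_force: 2.3
```

Request:
servo_tool([
  [[255, 0, 0, 0.002, 0, 0, 0], [255, 0, 0, 0.002, 0, 0, 0], [255, 0, 0, 0, 0, 0, 0]],
])

```text
clock: 7.3
position: [634.7, -117.6, 92.0]
ee_rot: [0.995, -0.099, 0.001, 0.001]
contact_force: [-6.6, 2.1, 15.9]
gripper_width: -0.1
grasp_force: 7.8
```

The stop feels hard at 92 mm. I'll rise in small steps and check how far the key actually travelled.

Request:
servo_tool([
  [[255, 0, 0, -0.004, 0, 0, 0], [255, 0, 0, 0, 0, 0, 0], [255, 0, 0, 0, 0, 0, 0]],
])

```text
clock: 7.55
position: [634.7, -117.6, 93.2]
ee_rot: [0.995, -0.1, 0.001, 0.0]
contact_force: [-0.4, 0.4, 4.3]
gripper_width: 0.1
grasp_force: 2.1
```

Request:
servo_tool([
  [[255, 0, 0, -0.002, 0, 0, 0], [255, 0, 0, 0, 0, 0, 0], [255, 0, 0, 0, 0, 0, 0]],
])

```text
clock: 7.8
position: [634.7, -117.6, 94.3]
ee_rot: [0.995, -0.1, 0.0, 0.0]
contact_force: [-0.7, -0.1, 3.0]
gripper_width: 0.1
grasp_force: 1.8
```

Request:
servo_tool([
  [[255, 0, 0, -0.002, 0, 0, 0], [255, 0, 0, 0, 0, 0, 0], [255, 0, 0, 0, 0, 0, 0]],
])

```text
clock: 8.05
position: [634.7, -117.6, 96.2]
ee_rot: [0.995, -0.1, 0.0, 0.0]
contact_force: [0.1, -0.2, 1.9]
gripper_width: 0.1
grasp_force: 1.2
```

Request:
servo_tool([
  [[255, 0, 0, -0.002, 0, 0, 0], [255, 0, 0, 0, 0, 0, 0], [255, 0, 0, 0, 0, 0, 0]],
])

```text
clock: 8.3
position: [634.3, -117.5, 98.0]
ee_rot: [0.995, -0.1, -0.0, -0.0]
contact_force: [0.8, 0.8, 1.7]
gripper_width: -0.2
grasp_force: 0.7
```

Force fell from about 5 N at 92 mm to 1.7 N at 98 mm. That is the key's full 6 mm stroke, so it went fully down. Now I'll withdraw.

Request:
servo_tool([
  [[255, 0, 0, -0.01, 0, 0, 0], [255, 0, 0, -0.03, 0, 0, 0], [255, 0, 0, -0.03, 0, 0, 0], [255, -0.03, 0, -0.02, 0, 0, 0], [255, -0.035, 0, 0, 0, 0, 0], [255, -0.035, 0, 0, 0, 0, 0], [255, 0, 0, 0, 0, 0, 0], [255, 0, 0, 0, 0, 0, 0], [255, 0, 0, 0, 0, 0, 0]],
])

```text
clock: 9.05
position: [536.9, -97.6, 189.1]
ee_rot: [0.995, -0.1, 0.001, -0.0]
contact_force: [1.0, -0.0, 0.8]
gripper_width: 0.1
grasp_force: 0.0
```

```bash
python3 - <<'E'
from h import *
d=shot('wrist','w4.png'); s=arm.read_state(); print(s['position'],s['contact_force'])
o,y=(621,-166),-.2
print('tab@30',proj(d,meter(o,y,(-78,0,78))),'tab@0',proj(d,meter(o,y,(-108,0,78))),'key',proj(d,meter(o,y,(5,50,94))))
E
```

```text
[537.40983038 -97.63487192 188.81453158] [ 0.56507204 -0.45212213  0.0491891 ]
tab@30 (np.float64(378.9957156221821), np.float64(179.39724809125855)) tab@0 (np.float64(377.105448095725), np.float64(212.54623600348557)) key (np.float64(321.04017333725557), np.float64(72.79253536050912))
```

View pics/w4.png

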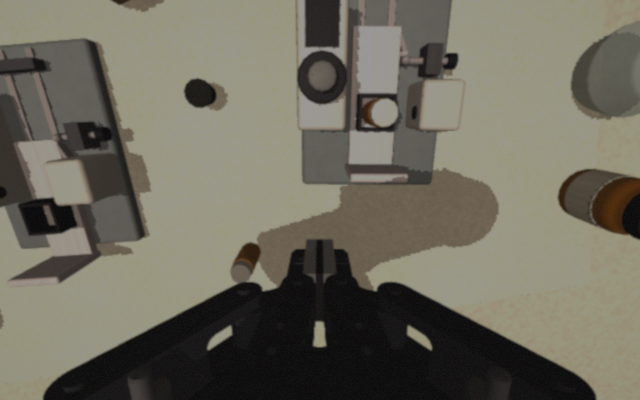

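The tab is still latched (front edge at row 180, predicted 179). The key is up at (322,73), the vial is standing, and the arm is clear of everything.

```bash
python3 -c "
from h import *
print(ticket.job_done())"
```

```text
the job is handed in; nothing more can be done
None
```

I pushed the loaded meter's shuttle to its end stop and let it spring back to its latch, then pressed the key fully down and let it come up; the vial and everything else were left alone, and the job was handed in after about 9 s of robot time.

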